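Put a battery pack on charge in a bay with a snap catch

ROBOT

A 6-joint arm with a two-finger parallel gripper is mounted at the origin on the work surface. World frame = base frame: x ahead of the robot, y to its left, z up, the work surface at z = 0. Lengths are in m, angles in degrees, forces in N, time in s.
With the tool pointing down it reaches from about 0.3 to 0.75 m from the base axis. Payload 8.5 kg.
Tool frame: the origin (TCP) lies on the mounting face of the last link; the fingertips stand 173 mm ahead of it and the grasp point (between the pads) lies 155 mm ahead of it (env.tips_ahead is the distance from the TCP to the fingertips, in m); x points along the fingers, z is the direction in which the jaws open and shut, and the axes are right-handed (so a half turn about x gives the same grasp; the last joint's range is limited). The gripper opens to 85 mm and grips with 20 to 120 N. Pads are 22 mm wide; open, the fingers measure 114 mm over their backs; the gripper's body (76 mm by 85 mm) begins 54 mm behind the grasp point. The pads swing forward as they close: fully open they stand 13 mm farther back than shut.
Start: joints at [-83.841, 21.807, 74.336, -0, 83.858, -12.336], TCP at [0.174, -0.522, 0.405] pointing down, gripper open.
Joint ranges: [-178.18, 178.18], [-50.72, 133.34], [12.68, 142.11], [-81.47, 261.47], [9.98, 163.14], [-165.26, 165.26]. Speed limits (degrees/s): [136.94, 136.94, 180, 180, 180, 180].

INTERFACE

Orientations are given as a 3x3 rotation matrix whose columns are the frame's x, y, z axes.
In Python, from rig import env, optics gives the robot as it stands.
- The arm moves only by the shell command python3 -m inch 'ROWS' [FORCE]. ROWS is JSON, a list of rows, each a list of 3 entries, a list of its own where there are three numbers: the closure, from -1 (fully open) to 1 (shut), then the shift along the tool's x, y, z in units of 30 mm (1.0 is 30 mm), then the turn about the tool's x in units of 5 degrees (1.0 is 5 degrees). In form: [[hand, [x, y, z], yaw], ...]. A call has exactly 8 rows; each row shifts and turns the commanded pose from where the row before left it, along the tool's axes as they then stand; what a row does not reach is not made up. A row lasts 1/12 s, in which the tool goes at most 41.7 mm and 7.16 degrees, less where a joint would pass 70% of its speed; a pose out of reach is approached as far as the arm can. A call is refused whole if a number of a shift passes 1 or a number of a turn 1, either way. A call with a gripper value outside its range is refused whole. The fingers move at their own pace and stop on an object; FORCE is the grip in N (left out, the last holds). Time passes only in rows, so rows that do not move let the fingers close, or fill a call up. It gives the time, the measured TCP pose, the force and the opening at its end, in the units of the state.
- env.observe(): the state, without advancing time (a new reading comes with each control period).
- optics.get_image(name): name is "scene" or "top"; returns the picture (400x640x3 uint8, red, green, blue); there is no depth.
- optics.camera_params(name): a dict with "fx", "fy", "cx", "cy" (pixels), "k1" (the pictures are not rectified: a ray, as slopes to the right and down, at radius r is drawn at 1 + k1 r^2 times it, then the intrinsics apply), "xyz" and "rotation" of the camera in the world. Camera axes: x right, y down, z forward; pixel columns grow to the right and rows downward; lengths in m; the calibration is good to about 2 mm. A picture is of the moment at which its call begins. camera_params takes no time and is no camera call.
- env.close_job(): hands the job in, once; it reports no verdict.
The state is a dict: "time_s": time; "q": joint angles; "qvel": joint speeds; "joint_efforts": joint torques, N m; "position": TCP position; "tool_rot": TCP orientation; "ft_force": force on the tool from outside, world axes, zero at the start; "wrist_torque": the same for the moment, N m; "grip_width": finger opening in m.
Only numpy, scipy, OpenCV 4.12 (cv2) and the standard library are available. Lean on these libraries where they do the work, as an engineer would, in place of code of your own. Each camera call takes 0.05 s, during which the arm holds its last target.

TASK

Take the battery pack out of the wooden stand, set it down upright on the rubber mat and let go, so that you can take it again the other way, across its broad faces. Then push it down into the free charging bay, pressing the catch open with it, until it sits fully home and upright and the catch has snapped back over its shoulder, and let go. Keep it upright, do not drop it, and leave the other things on the bench where they are.

Things in the scene. Friction and masses are not known exactly. Their poses are not given: they have to be found in the camera images.
- pack_center (a point): Centre (half-way up, 57.5 above the underside) of the battery pack to be handled; z up, x along its length; 0.3 to 0.6 kg. White lower case 80 long (x), 34 thick (y), 70 high; on its middle a grey neck 50 long, 34 thick, 45 high; 115 in all. So a level shoulder 15 long at both ends, 70 above the underside. Same either way round. Starts upright in the stand.
- stand: Fixed wooden stand holding the pack at the start (pack underside 8 above the bench). Origin: centre of its underside; x along the pack. Plate 124 x 84. Two boards, 44 long (x), inner faces at y = +-20.5, 10 thick, 118 high, cover the broad faces: here grip only the two ends of the neck (50 apart); lift straight up 120 to clear. End stops 26 high at x = +-47.5.
- mat: Square dark rubber mat on the bench, 150 x 150, 3 thick, fixed; origin at the centre of its underside (its top is 3 above it). Nothing stands on it.
- bay_seat (a point): Centre of the floor of the free charging bay (20 above the bench, fixed); z up, x along the bay towards the catch. Two bays stand 130 apart on a rail; either may be free. The pack seats upright with its underside on this floor, length along x, either way round. Clearance 3 to each low side wall, 2.5 to each end post. Lower it straight down from above the posts.
- post_top (a point): Top of the free bay's plain end post (at its -x end, 110 above the bay floor). The cheeks beside the catch at the +x end reach 108, the catch's thumb tab 114; the low side walls 51 (flared). The posts close the ends, so in the bay the pack can be held only across its broad faces (34 apart), fingers closing along the bay's y.
- catch (a joint): Sprung steel catch at the free bay's +x end, slides out along +x: 0 = home, 0.016 m = fully back. Spring 1.1 N at home, about 3.6 N pushed back. Pushing the pack straight down on its sloped face (30 degrees from vertical) presses it open (up to about 15 N down); it stays back while the lower case passes and snaps over the shoulder once the pack is on the floor.
- catch_nose (a point): Tip of the catch's nose: at home 31 in +x and 76 above the bay floor point; the underside of the nose is about 3 above the shoulder of a seated pack.
- full_bay: The other bay, occupied by a like pack (fixed, catch closed). Origin at the centre of its underside on the rail (12 above the bench), x as for the free bay; 160 x 78, 123 high.
- screwdriver: Bystander: black-handled screwdriver, 140 long, lying, under 35 high mm; loose. Origin at its underside.
- wheel: Bystander: black rubber robot wheel lying flat, 68 across, 30 high mm; loose. Origin at its underside (middle).
- bracket: Bystander: white printed angle bracket, 80 x 40, 56 high mm; loose. Origin at its underside (middle).
- parts_tray: Bystander: small grey open tray 100 x 75, 30 high mm; loose. Origin at its underside (middle).
- jar: Bystander: clear jar with black cap, 56 across, 85 high mm; loose. Origin at its underside (middle).
- charger_block: Bystander: black power block 95 x 50, 32 high mm; loose. Origin at its underside (middle).

How it is judged:
By the outcome, as a careful person would: the job done as asked, in the order asked, and still so for the second after the job is handed in, with the robot touching nothing.
It also fails if it takes over 72 s, if anything falls off the work surface, if the arm or the gripper's body presses on something with over 40 N, if the wrist force passes 120 N, or if a joint passes its speed limit or range.

## Working session

There is one attempt and no reset: what is moved stays moved. The work goes in short steps, Python scripts to look and compute and a shell command to move; the robot and the scene stay as the last step left them, time stands still between calls to the robot, and variables do not carry over. Pictures are saved under pics/ and viewed, and the job is handed in when it is done.

```bash
mkdir -p pics; ls; python3 - <<'E'
from rig import env, optics
import cv2
for n in("scene","top"):
    cv2.imwrite(f"pics/{n}0.png",optics.get_image(n)[:,:,::-1]); print(n,optics.camera_params(n))
print(env.observe())
E
```

```text
pics
scene {'fx': 476.77480728849747, 'fy': 476.77480728849747, 'cx': 318.24297804808555, 'cy': 206.24003168551403, 'k1': -0.026127061430693984, 'xyz': array([ 1.29336597, -0.57431948,  1.03696208]), 'rotation': array([[ 0.64537238,  0.54967931, -0.53042167],
       [ 0.76386705, -0.46324961,  0.44934055],
       [ 0.00127557, -0.69516361, -0.71885042]])}
top {'fx': 426.3439911519022, 'fy': 426.3439911519022, 'cx': 322.040866205266, 'cy': 208.41014514300056, 'k1': 0.009392904435820805, 'xyz': array([ 3.76732410e-01, -1.10645418e-03,  1.18187535e+00]), 'rotation': array([[ 5.85911174e-04, -9.77328345e-01,  2.11728514e-01],
       [-9.99989493e-01, -1.53525759e-03, -4.31942645e-03],
       [ 4.54655571e-03, -2.11723758e-01, -9.77318975e-01]])}
{'time_s': 0.1, 'q': array([-8.38405923e+01,  2.18388122e+01,  7.43779707e+01, -3.93004631e-05,
        8.38586103e+01, -1.23358745e+01]), 'qvel': array([ 0.01758762, -0.0559378 , -0.1997605 ,  0.05746953, -0.02665168,
        0.0286101 ]), 'joint_efforts': array([ 3.68912311e-03, -4.49225307e+01, -2.31655204e+01, -1.66338991e-04,
        3.67099463e-03, -4.96789255e-06]), 'position': array([ 0.17446823, -0.52156318,  0.40417197]), 'tool_rot': array([[-1.41863185e-04,  9.48349776e-01,  3.17226547e-01],
       [ 1.30819005e-03,  3.17226455e-01, -9.48348915e-01],
       [-9.99999134e-01,  2.80456816e-04, -1.28562450e-03]]), 'ft_force': array([-0.18498927,  0.45008558, -0.29401159]), 'wrist_torque': array([ 0.0353408 , -0.00356592, -0.03578862]), 'grip_width': 0.08530841083724115}
```

View pics/scene0.png

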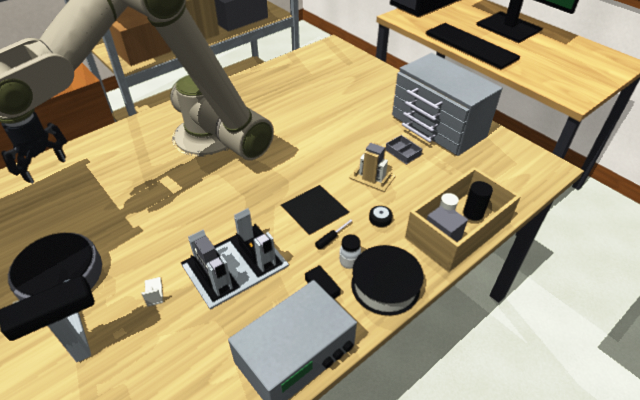

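View pics/top0.png

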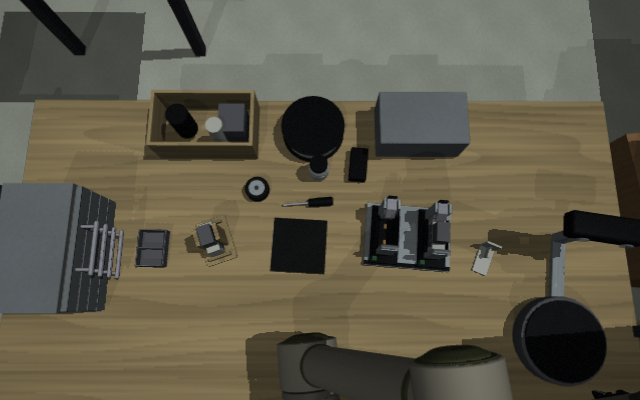

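The overview shows the stand at top-view pixel (212,240), the mat at (299,246) and the two bays around (406,235). I'll zoom in on each.

```bash
python3 - <<'E'
import cv2, numpy as np
t=cv2.imread("pics/top0.png"); s=cv2.imread("pics/scene0.png")
def c(im,x,y,w,h,k,n): cv2.imwrite(n,cv2.resize(im[y:y+h,x:x+w],None,fx=k,fy=k,interpolation=cv2.INTER_CUBIC))
a=cv2.resize(t[185:285,350:460],None,fx=7,fy=6); 
c(t,355,185,105,95,6,"pics/t_bay.png")
c(t,185,205,60,70,8,"pics/t_stand.png")
c(s,175,200,120,110,5,"pics/s_bay.png")
c(s,340,135,65,60,8,"pics/s_stand.png")
E
```

```text
(no output)
```

View pics/t_bay.png

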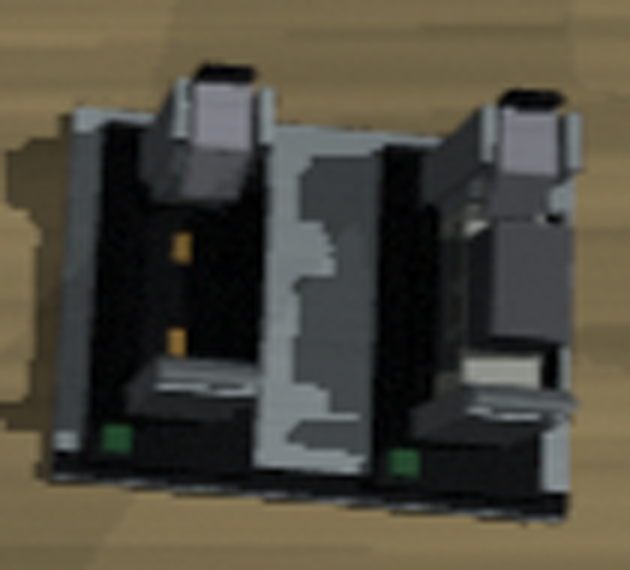

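View pics/t_stand.png

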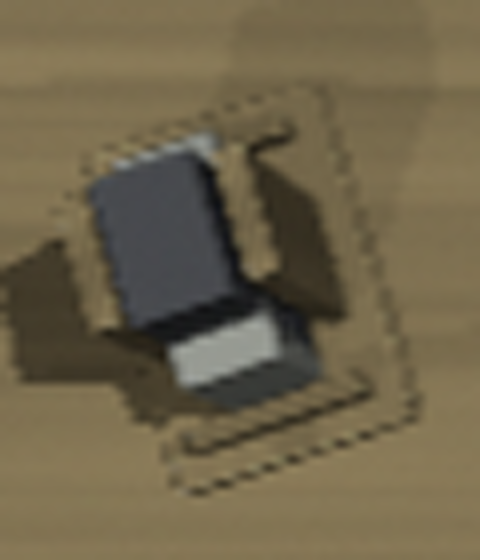

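View pics/s_bay.png

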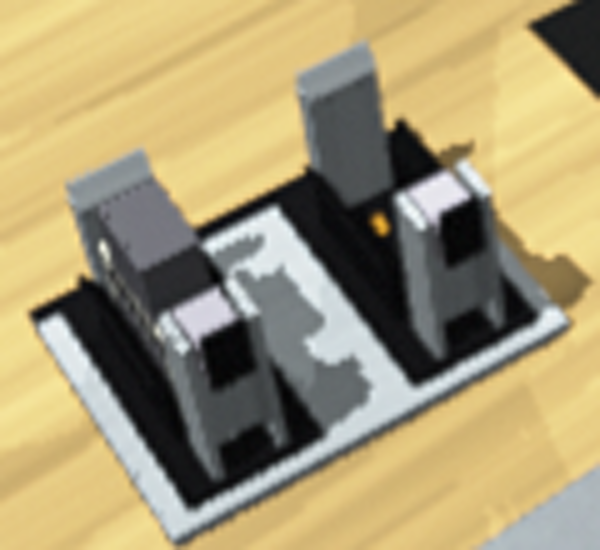

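View pics/s_stand.png

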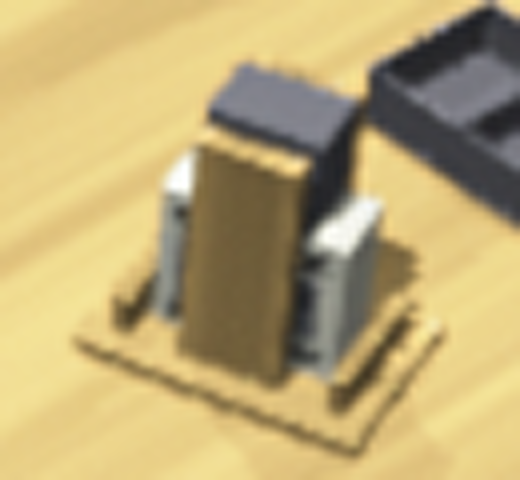

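```bash
cat > h.py <<'E'
import numpy as np, cv2
from rig import env, optics
from scipy.optimize import least_squares
P={n:optics.camera_params(n) for n in("scene","top")}
def proj(n,X):
    p=P[n]; X=np.atleast_2d(X); c=(X-p["xyz"])@p["rotation"]
    a=c[:,:2]/c[:,2:]; a=a*(1+p["k1"]*(a**2).sum(1,keepdims=True))
    return a*[p["fx"],p["fy"]]+[p["cx"],p["cy"]]
def ray(n,uv):
    p=P[n]; d=(np.array(uv,float)-[p["cx"],p["cy"]])/[p["fx"],p["fy"]]; a=d.copy()
    for _ in range(10): a=d/(1+p["k1"]*(a**2).sum())
    return p["rotation"]@np.r_[a,1]
def atz(n,uv,z):
    r=ray(n,uv); o=P[n]["xyz"]; return o+r*(z-o[2])/r[2]
def T(q,pts):
    x,y,a=q; c,s=np.cos(a),np.sin(a); pts=np.atleast_2d(np.array(pts,float))
    return np.c_[x+c*pts[:,0]-s*pts[:,1],y+s*pts[:,0]+c*pts[:,1],pts[:,2]]
def crop(uv,off,k): return (np.array(uv,float)+.5)/k-.5+np.array(off)
def shot(n,name):
    im=optics.get_image(n)[:,:,::-1].copy(); cv2.imwrite(name,im); return im
def zoom(im,off,wh,k,name,lines=()):
    o=np.array(off); z=cv2.resize(im[o[1]:o[1]+wh[1],o[0]:o[0]+wh[0]],None,fx=k,fy=k,interpolation=cv2.INTER_CUBIC)
    for uv,col in lines:
        q=((np.array(uv)-o+.5)*k-.5)
        cv2.polylines(z,[np.round(q*8).astype(int)],False,col,1,cv2.LINE_AA,3)
    cv2.imwrite(name,z)
E
python3 - <<'E'
from h import *
m=1e-3
for uv in [(272,218),(327,220),(325,273),(270,271)]: print(atz("top",uv,.003))
obs=[]
ts=lambda p:("top",crop(p,(185,205),8)); ss=lambda p:("scene",crop(p,(340,135),8))
N=.123
for (n,uv) ,z in [(ts(p),N) for p in[(90,187),(195,150),(243,297),(140,332)]]+[(ss(p),N) for p in[(240,65),(358,103),(318,162),(208,118)]]+[(ts(p),.008) for p in[(322,88),(420,412),(185,492)]]+[(ss(p),.004) for p in[(75,342),(355,455),(440,325)]]:
    print(n,uv.round(1),z,atz(n,uv,z).round(4))
tb=lambda p:("top",crop(p,(355,185),6)); sb=lambda p:("scene",crop(p,(175,200),5))
print("full neck")
for (n,uv),z in [(tb(p),.135) for p in[(497,220),(572,225),(568,350),(492,340)]]+[(sb(p),.135) for p in[(98,212),(155,180),(200,240),(145,270)]]: print(n,atz(n,uv,z).round(4))
print("posts free/full")
for (n,uv),z in [(tb(p),.130) for p in[(155,360),(258,370),(465,388),(575,395)]]+[(sb(p),.13) for p in[(305,105),(378,70),(298,78),(368,43),(75,210),(150,178),(70,185),(140,152)]]: print(n,atz(n,uv,z).round(4))
print("rail")
for (n,uv),z in [(tb(p),.012) for p in[(72,108),(52,470),(567,512)]]+[(sb(p),.012) for p in[(35,315),(178,540),(570,322)]]: print(n,atz(n,uv,z).round(4))
E
```

```text
[0.60429719 0.13446479 0.003     ]
[ 0.59879212 -0.0202855   0.003     ]
[ 0.45113325 -0.01452747  0.003     ]
[0.4564521  0.13615445 0.003     ]
top [195.8 227.9] 0.123 [0.5555 0.3111 0.123 ]
top [208.9 223.3] 0.123 [0.5673 0.2789 0.123 ]
top [214.9 241.7] 0.123 [0.5208 0.2613 0.123 ]
top [202.1 246.1] 0.123 [0.5098 0.2927 0.123 ]
scene [369.6 142.7] 0.123 [0.5134 0.2921 0.123 ]
scene [384.3 147.4] 0.123 [0.5586 0.3102 0.123 ]
scene [379.3 154.8] 0.123 [0.5734 0.2738 0.123 ]
scene [365.6 149.3] 0.123 [0.5285 0.2604 0.123 ]
top [224.8 215.6] 0.008 [0.6101 0.2662 0.008 ]
top [237.1 256.1] 0.008 [0.4967 0.2271 0.008 ]
top [207.7 266.1] 0.008 [0.4694 0.306  0.008 ]
scene [348.9 177.3] 0.004 [0.4961 0.2297 0.004 ]
scene [383.9 191.4] 0.004 [0.6139 0.2689 0.004 ]
scene [394.6 175.2] 0.004 [0.5833 0.3491 0.004 ]
full neck
top [ 0.5712 -0.2939  0.135 ]
top [ 0.5691 -0.325   0.135 ]
top [ 0.5168 -0.32    0.135 ]
top [ 0.5209 -0.289   0.135 ]
scene [ 0.5248 -0.3225  0.135 ]
scene [ 0.5249 -0.2902  0.135 ]
scene [ 0.5723 -0.2934  0.135 ]
scene [ 0.5712 -0.3235  0.135 ]
posts free/full
top [ 0.5131 -0.1506  0.13  ]
top [ 0.509 -0.193  0.13 ]
top [ 0.5016 -0.2781  0.13  ]
top [ 0.4988 -0.3233  0.13  ]
scene [ 0.5264 -0.2031  0.13  ]
scene [ 0.5302 -0.1603  0.13  ]
scene [ 0.5081 -0.1954  0.13  ]
scene [ 0.5106 -0.1532  0.13  ]
scene [ 0.5121 -0.3291  0.13  ]
scene [ 0.5179 -0.2899  0.13  ]
scene [ 0.4961 -0.3229  0.13  ]
scene [ 0.4996 -0.2848  0.13  ]
rail
top [ 0.6472 -0.1317  0.012 ]
top [ 0.478 -0.119  0.012]
top [ 0.4593 -0.3524  0.012 ]
scene [ 0.4613 -0.3506  0.012 ]
scene [ 0.6317 -0.3651  0.012 ]
scene [ 0.6503 -0.1332  0.012 ]
```

```bash
python3 - <<'E'
from h import *
for z in (0,.1,.2,.3,.4): print(z,"disc top",atz("top",(560,340),z).round(3),"scene",atz("scene",(55,265),z).round(3),"bar top",atz("top",(600,228),z).round(3),"bar sc",atz("scene",(45,308),z).round(3))
qs=np.array([.540,.2865,np.radians(19)])
t=cv2.imread("pics/top0.png"); s=cv2.imread("pics/scene0.png")
def box(q,lx,ly,z,c=(0,0)): 
    lx/=2;ly/=2; return T(q,[(c[0]+a*lx,c[1]+b*ly,z) for a,b in((1,1),(1,-1),(-1,-1),(-1,1),(1,1))])
qb=np.array([.558,-.1776,np.radians(-4.5)])
def draw(tag,qs,qb):
    R=(0,0,255);G=(0,255,0);B=(255,0,0)
    for n,im in(("top",t),("scene",s)):
        L=[(proj(n,box(qs,.05,.034,.123)),R),(proj(n,box(qs,.124,.084,.008)),G)]
        o=((185,205),(60,70),8) if n=="top" else((340,135),(65,60),8)
        zoom(im,*o,f"pics/{tag}_{n}_stand.png",L)
        L=[(proj(n,box(qb,.05,.034,.135,(0,-.13))),R),(proj(n,box(qb,.085,.04,.130)),G),(proj(n,box(qb,.085,.04,.020)),B),
           (proj(n,box(qb,.085,.04,.13,(0,-.13))),G),(proj(n,T(qb,[(.031,-.01,.096),(.031,.01,.096)])),R),(proj(n,box(qb,.160,.078,.012)),(0,255,255)),(proj(n,box(qb,.160,.078,.012,(0,-.13))),(0,255,255))]
        o=((355,185),(105,95),6) if n=="top" else ((175,200),(120,110),5)
        zoom(im,*o,f"pics/{tag}_{n}_bay.png",L)
draw("f1",qs,qb)
a=[cv2.imread(f"pics/f1_{n}_bay.png") for n in("top","scene")]
E
```

```text
0 disc top [ 0.276 -0.638  0.   ] scene [ 0.236 -0.618  0.   ] bar top [ 0.578 -0.786  0.   ] bar sc [ 0.357 -0.685  0.   ]
0.1 disc top [ 0.285 -0.585  0.1  ] scene [ 0.338 -0.613  0.1  ] bar top [ 0.561 -0.72   0.1  ] bar sc [ 0.447 -0.674  0.1  ]
0.2 disc top [ 0.293 -0.531  0.2  ] scene [ 0.44  -0.609  0.2  ] bar top [ 0.544 -0.653  0.2  ] bar sc [ 0.537 -0.664  0.2  ]
0.3 disc top [ 0.302 -0.477  0.3  ] scene [ 0.542 -0.605  0.3  ] bar top [ 0.527 -0.587  0.3  ] bar sc [ 0.628 -0.653  0.3  ]
0.4 disc top [ 0.31  -0.423  0.4  ] scene [ 0.644 -0.601  0.4  ] bar top [ 0.51  -0.521  0.4  ] bar sc [ 0.718 -0.642  0.4  ]
```

View pics/f1_top_bay.png

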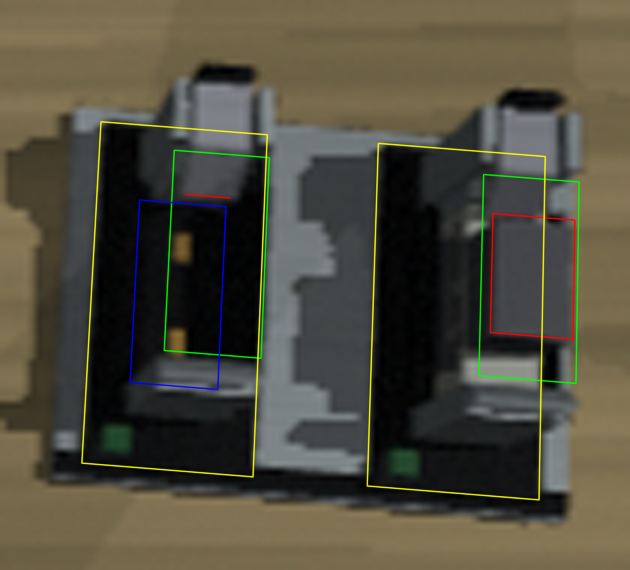

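View pics/f1_scene_bay.png

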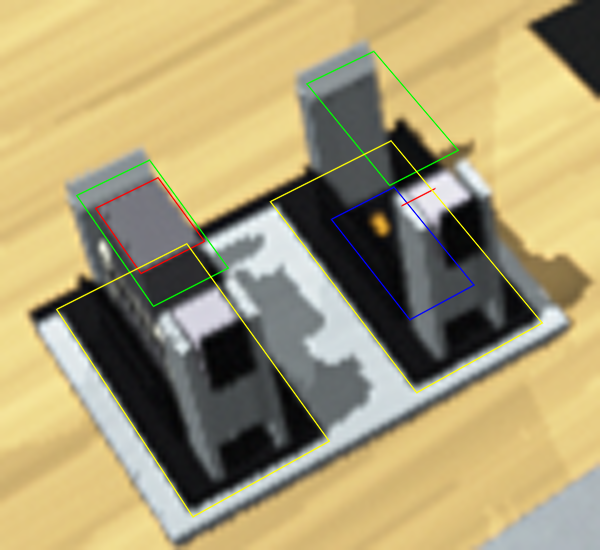

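View pics/f1_top_stand.png

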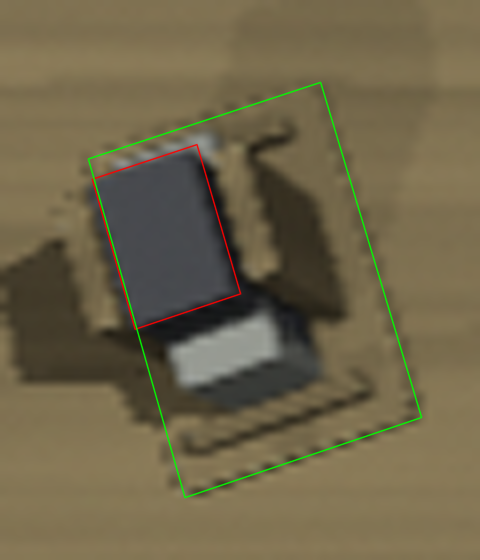

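View pics/f1_scene_stand.png

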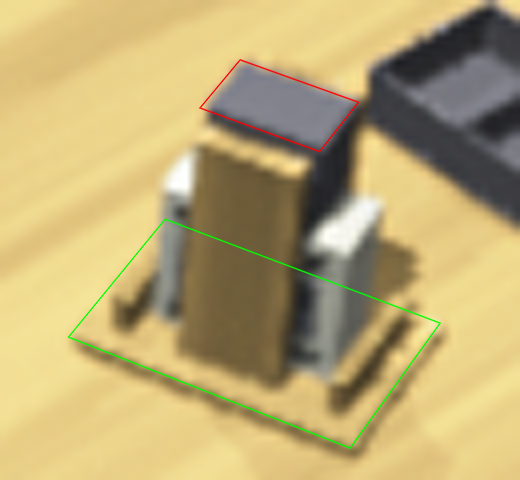

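The stand fit is good: centre about (0.540, 0.2865), yaw 19°. The free bay is near (0.558, -0.178), yaw -4.5°, and the two cameras disagree by about ±3 mm in x. I'll refine that later against the held pack. Moving to the stand now.

```bash
cat > rem.py <<'E'
import sys
from h import *
x,y,z,phi=map(float,sys.argv[1:5]) # target TCP, jaw yaw deg (mod 360)
o=env.observe(); R=o["tool_rot"]; d=np.array([x,y,z])-o["position"]
f=np.degrees(np.arctan2(R[1,2],R[0,2])); dt=-(phi-f)
dt=(dt+180)%360-180
print("t %.2f pos %s yaw %.2f q6 %.1f F %s w %.4f"%(o["time_s"],o["position"].round(4),f,o["q"][5],o["ft_force"].round(1),o["grip_width"]))
print("units tool xyz",(R.T@d/.03).round(3),"turn units",round(dt/5,3),"tilt",R[2,1].round(4),R[2,2].round(4))
E
r='[-1,[0,0.838,-0.903],0]'
python3 -m inch '[[-1,[0,0.3,-0.32],0],[-1,[0,0.6,-0.65],0],[-1,[0,0.838,-0.903],0],[-1,[0,0.838,-0.903],0],[-1,[0,0.838,-0.903],0],[-1,[0,0.838,-0.903],0],[-1,[0,0.838,-0.903],0],[-1,[0,0.838,-0.903],0]]' 60
python3 -m inch '[[-1,[0,0.838,-0.903],0],[-1,[0,0.838,-0.903],0],[-1,[0,0.838,-0.903],0],[-1,[0,0.838,-0.903],0],[-1,[0,0.838,-0.903],0],[-1,[0,0.838,-0.903],0],[-1,[0,0.838,-0.903],0],[-1,[0,0.838,-0.903],0]]'
python3 rem.py .540 .2865 .404 19
```

```text
time_s: 0.77
position: [0.2826, -0.2817, 0.4045]
tool_rot: [[-0.0, 0.949, 0.317], [0.0, 0.317, -0.949], [-1.0, 0.0, -0.0]]
ft_force: [-0.0, -0.3, 0.2]
grip_width: 0.0857
time_s: 1.43
position: [0.4045, -0.0121, 0.4047]
tool_rot: [[-0.0, 0.948, 0.317], [-0.0, 0.317, -0.948], [-1.0, -0.0, -0.0]]
ft_force: [0.7, -0.9, -0.1]
grip_width: 0.0849
t 1.43 pos [ 0.4045 -0.0121  0.4047] yaw -71.50 q6 52.9 F [ 0.7 -0.9 -0.1] w 0.0849
units tool xyz [ 0.023  7.441 -8.008] turn units -18.101 tilt -0.0001 -0.0
```

```bash
python3 -m inch '[[-1,[0,0.838,-0.903],0],[-1,[0,0.838,-0.903],0],[-1,[0,0.838,-0.903],0],[-1,[0,0.838,-0.903],0],[-1,[0,0.838,-0.903],0],[-1,[0,0.838,-0.903],0],[-1,[0,0.838,-0.903],0],[-1,[0,0.5,-0.5],0]]' >/dev/null
python3 -m inch '[[-1,[0,0,0],-1],[-1,[0,0,0],-1],[-1,[0,0,0],-1],[-1,[0,0,0],-1],[-1,[0,0,0],-1],[-1,[0,0,0],-1],[-1,[0,0,0],-1],[-1,[0,0,0],-1]]' >/dev/null
python3 -m inch '[[-1,[0,0,0],-1],[-1,[0,0,0],-1],[-1,[0,0,0],-1],[-1,[0,0,0],-1],[-1,[0,0,0],-1],[-1,[0,0,0],-1],[-1,[0,0,0],-1],[-1,[0,0,0],-1]]' >/dev/null
python3 rem.py .540 .2865 .404 19
```

```text
t 3.43 pos [0.5205 0.2406 0.4043] yaw 8.74 q6 4.2 F [-0.6 -0.4 -0.5] w 0.0852
units tool xyz [0.01  1.415 0.875] turn units -2.051 tilt -0.0001 -0.0009
```

```bash
python3 -m inch '[[-1,[0,0.7,0.43],0],[-1,[0,0.715,0.445],0],[-1,[0,0,0],-1],[-1,[0,0,0],-1],[-1,[0,0,0],-0.05],[-1,[0,0,0],0],[-1,[0,0,0],0],[-1,[0,0,0],0]]' >/dev/null
python3 rem.py .540 .2865 .264 19
python3 - <<'E'
from h import *
t=shot("top","pics/top1.png"); s=shot("scene","pics/scene1.png")
zoom(t,(165,165),(100,110),6,"pics/z1t.png"); zoom(s,(320,70),(110,120),5,"pics/z1s.png")
E
```

```text
t 4.10 pos [0.5402 0.2862 0.4048] yaw 18.63 q6 -1.8 F [-0.   0.3 -0.4] w 0.0856
units tool xyz [ 4.692e+00  1.100e-02 -2.000e-03] turn units -0.074 tilt 0.0 -0.0001
```

View pics/z1s.png

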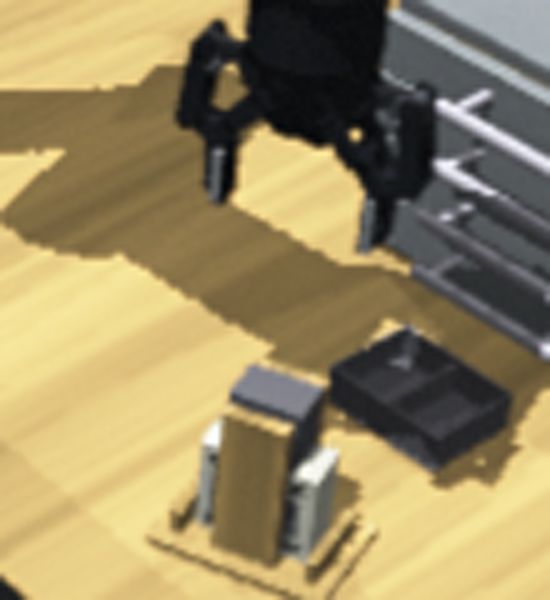

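The open fingers (zoomed at (215,195) and (372,245)) straddle the pack neck along its length. Descending and gripping.

```bash
python3 -m inch '[[-1,[0.6,0,0],-0.07],[-1,[0.7,0,0],0],[-1,[0.7,0,0],0],[-1,[0.7,0,0],0],[-1,[0.7,0,0],0],[-1,[0.6,0,0],0],[-1,[0.4,0,0],0],[-1,[0.29,0,0],0]]' 60 
python3 -m inch '[[0.2,[0,0,0],0],[0.4,[0,0,0],0],[0.6,[0,0,0],0],[0.8,[0,0,0],0],[1,[0,0,0],0],[1,[0,0,0],0],[1,[0,0,0],0],[1,[0,0,0],0]]' 60 
python3 rem.py .540 .2865 .264 19
```

```text
time_s: 4.87
position: [0.5401, 0.2863, 0.2627]
tool_rot: [[-0.002, -0.326, 0.945], [-0.0, 0.945, 0.326], [-1.0, 0.0, -0.002]]
ft_force: [0.0, -0.7, 1.0]
grip_width: 0.0855
time_s: 5.53
position: [0.5402, 0.2864, 0.2653]
tool_rot: [[0.002, -0.327, 0.945], [0.001, 0.945, 0.327], [-1.0, -0.0, 0.002]]
ft_force: [-2.7, -1.8, 6.4]
grip_width: 0.0492
t 5.53 pos [0.5402 0.2864 0.2653] yaw 19.10 q6 -2.2 F [-2.7 -1.8  6.4] w 0.0492
units tool xyz [ 0.044  0.005 -0.007] turn units 0.019 tilt -0.0001 0.0019
```

Gripped at 49 mm. Lifting straight up.

```bash
python3 -m inch '[[1,[-0.2,0,0],0],[1,[-0.3,0,0],0],[1,[-0.4,0,0],0],[1,[-0.5,0,0],0],[1,[-0.5,0,0],0],[1,[-0.5,0,0],0],[1,[-0.5,0,0],0],[1,[-0.5,0,0],0]]' 60
python3 -m inch '[[1,[-0.5,0,0],0],[1,[-0.5,0,0],0],[1,[-0.4,0,0],0],[1,[-0.3,0,0],0],[1,[0,0,0],0],[1,[0,0,0],0],[1,[0,0,0],0],[1,[0,0,0],0]]' 
python3 rem.py .528 .0595 .42 -4.5
python3 - <<'E'
from h import *
t=shot("top","pics/top2.png"); s=shot("scene","pics/scene2.png")
zoom(t,(150,160),(120,120),5,"pics/z2t.png"); zoom(s,(320,50),(110,140),4,"pics/z2s.png")
E
```

```text
time_s: 6.2
position: [0.5401, 0.2864, 0.3672]
tool_rot: [[-0.0, -0.327, 0.945], [0.0, 0.945, 0.327], [-1.0, 0.0, -0.0]]
ft_force: [0.8, 0.1, -2.9]
grip_width: 0.0491
time_s: 6.87
position: [0.5402, 0.2864, 0.416]
tool_rot: [[-0.002, -0.327, 0.945], [-0.001, 0.945, 0.327], [-1.0, 0.0, -0.002]]
ft_force: [0.4, -0.1, -4.2]
grip_width: 0.0489
t 6.87 pos [0.5402 0.2864 0.416 ] yaw 19.09 q6 -2.2 F [ 0.4 -0.1 -4.2] w 0.0489
units tool xyz [-0.128 -7.014 -2.86 ] turn units 4.719 tilt 0.0001 -0.002
```

View pics/z2s.png

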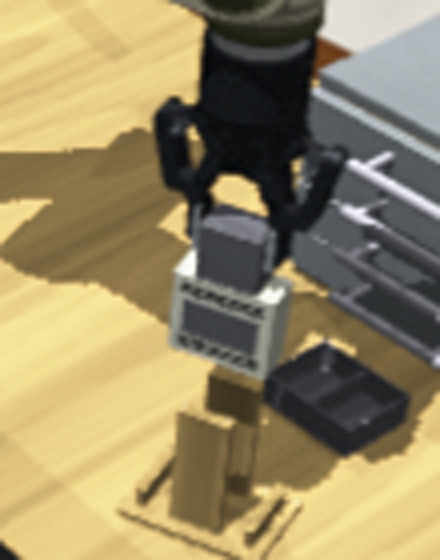

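The pack is held upright, clear above the stand (scene zoom (230,300)). Moving to the mat.

```bash
python3 -m inch '[[1,[0,-0.3,-0.12],0],[1,[0,-0.6,-0.24],0],[1,[0,-0.9,-0.37],0],[1,[0,-0.95,-0.39],0],[1,[0,-0.95,-0.39],0],[1,[0,-0.95,-0.39],0],[1,[0,-0.9,-0.37],0],[1,[0,-0.75,-0.31],0]]' >/dev/null
python3 -m inch '[[1,[0,-0.45,-0.18],0.2],[1,[0,-0.26,-0.1],0.5],[1,[0,0,0],0.8],[1,[0,0,0],0.9],[1,[0,0,0],0.9],[1,[0,0,0],0.8],[1,[0,0,0],0.5],[1,[0,0,0],0.12]]' >/dev/null
python3 rem.py .528 .0595 .264 -4.5
```

```text
t 8.30 pos [0.5275 0.0591 0.4169] yaw -4.63 q6 -1.8 F [ 0.1 -0.4 -4.4] w 0.0490
units tool xyz [5.098 0.015 0.017] turn units -0.025 tilt -0.0002 -0.0002
```

```bash
python3 -m inch '[[1,[0.3,0,0],0],[1,[0.6,0,0],0],[1,[0.8,0,0],0],[1,[0.9,0,0],0],[1,[0.9,0,0],0],[1,[0.7,0,0],0],[1,[0.4,0,0],0],[1,[0.2,0,0],0]]' 
python3 -m inch '[[1,[0.1,0,0],0],[1,[0.05,0,0],0],[1,[0.05,0,0],0],[1,[0.03,0,0],0],[1,[0,0,0],0],[1,[0,0,0],0],[1,[0,0,0],0],[1,[0,0,0],0]]' 
python3 rem.py .528 .0595 .260 -4.5
```

```text
time_s: 8.97
position: [0.5272, 0.0594, 0.2706]
tool_rot: [[-0.004, 0.077, 0.997], [0.0, 0.997, -0.077], [-1.0, 0.0, -0.004]]
ft_force: [0.3, -0.1, -3.3]
grip_width: 0.049
time_s: 9.63
position: [0.5278, 0.0596, 0.2664]
tool_rot: [[0.0, 0.078, 0.997], [-0.0, 0.997, -0.078], [-1.0, 0.0, 0.0]]
ft_force: [0.2, 0.9, -4.0]
grip_width: 0.0492
t 9.63 pos [0.5278 0.0596 0.2664] yaw -4.50 q6 -1.8 F [ 0.2  0.9 -4. ] w 0.0492
units tool xyz [ 0.212 -0.004  0.007] turn units -0.0 tilt 0.0 0.0004
```

Lowering in small steps while watching the force.

```bash
python3 -m inch '[[1,[0.05,0,0],0],[1,[0.05,0,0],0],[1,[0.05,0,0],0],[1,[0.02,0,0],0],[1,[0,0,0],0],[1,[0,0,0],0],[1,[0,0,0],0],[1,[0,0,0],0]]' ; python3 - <<'E'
from h import *
s=shot("scene","pics/scene3.png"); t=shot("top","pics/top3.png")
zoom(s,(270,120),(100,110),5,"pics/z3s.png")
E
```

```text
time_s: 10.3
position: [0.5278, 0.0596, 0.2611]
tool_rot: [[0.0, 0.079, 0.997], [0.0, 0.997, -0.079], [-1.0, 0.0, 0.0]]
ft_force: [-0.1, 0.3, -4.3]
grip_width: 0.049
```

View pics/z3s.png

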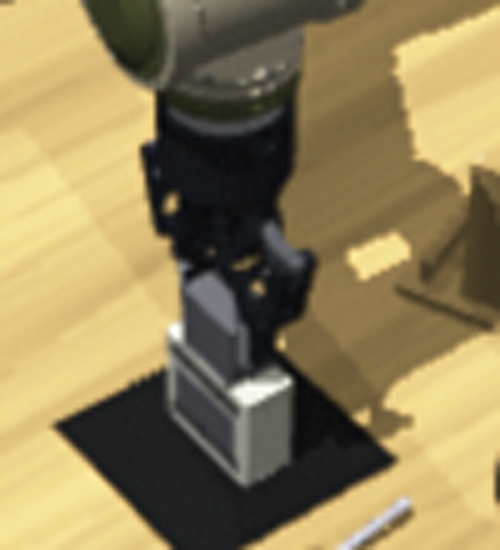

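The pack is upright over the mat (bottom corner about zoom (245,485)) and its full weight is still on the gripper. Down a little more.

```bash
python3 -m inch '[[1,[0.03,0,0],0],[1,[0,0,0],0],[1,[0.02,0,0],0],[1,[0,0,0],0],[1,[0,0,0],0],[1,[0,0,0],0],[1,[0,0,0],0],[1,[0,0,0],0]]' | grep -v tool; python3 -m inch '[[1,[0.02,0,0],0],[1,[0,0,0],0],[1,[0.02,0,0],0],[1,[0,0,0],0],[1,[0,0,0],0],[1,[0,0,0],0],[1,[0,0,0],0],[1,[0,0,0],0]]' |grep -v tool
```

```text
time_s: 11.07
position: [0.5277, 0.0596, 0.2603]
ft_force: [-3.5, -0.0, 5.4]
grip_width: 0.0495
time_s: 11.73
position: [0.5276, 0.0597, 0.2602]
ft_force: [-7.5, -0.7, 17.1]
grip_width: 0.0493
```

Contact at TCP z = 0.260. Ease off, then release.

```bash
python3 -m inch '[[1,[-0.04,0,0],0],[1,[0,0,0],0],[1,[0,0,0],0],[1,[0,0,0],0],[0.5,[0,0,0],0],[0,[0,0,0],0],[-1,[0,0,0],0],[-1,[0,0,0],0]]' |grep -v tool; python3 -m inch '[[-1,[0,0,0],0],[-1,[0,0,0],0],[-1,[0,0,0],0],[-1,[-0.2,0,0],0],[-1,[-0.5,0,0],0],[-1,[-0.8,0,0],0],[-1,[-0.8,0,0],0],[-1,[-0.7,0,0],0]]' |grep -v tool
python3 -m inch '[[-1,[-0.7,0,0],0],[-1,[-0.3,0,0],0.5],[-1,[0,0,0],1],[-1,[0,0,0],1],[-1,[0,0,0],1],[-1,[0,0,0],1],[-1,[0,0,0],1],[-1,[0,0,0],1]]' |grep -v tool
python3 - <<'E'
from h import *
s=shot("scene","pics/scene4.png"); t=shot("top","pics/top4.png")
zoom(s,(280,150),(80,90),6,"pics/z4s.png");zoom(t,(260,200),(80,90),6,"pics/z4t.png")
E
python3 rem.py .528 .0595 .40 -94.5
```

```text
time_s: 12.4
position: [0.5279, 0.0596, 0.2595]
ft_force: [0.0, -0.3, -0.1]
grip_width: 0.0716
time_s: 13.07
position: [0.5277, 0.0597, 0.3514]
ft_force: [0.6, 0.3, -1.1]
grip_width: 0.0855
time_s: 13.73
position: [0.5277, 0.0597, 0.38]
ft_force: [-0.5, -0.3, -0.3]
grip_width: 0.0855
t 13.83 pos [0.5277 0.0596 0.3799] yaw -37.06 q6 30.7 F [-0.1  0.1  0.7] w 0.0853
units tool xyz [-0.67   0.003  0.011] turn units 11.489 tilt 0.0002 0.0002
```

View pics/z4s.png

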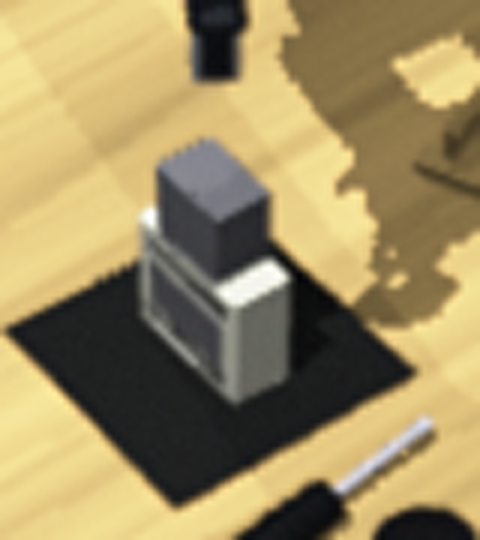

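View pics/z4t.png

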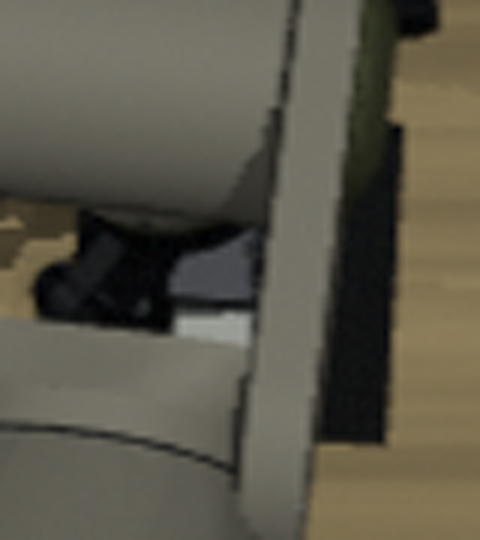

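The pack stands upright and free on the mat. I'll finish the quarter turn, then grip across the broad faces.

```bash
python3 -m inch '[[-1,[0,0,0],1],[-1,[0,0,0],1],[-1,[0,0,0],1],[-1,[0,0,0],1],[-1,[0,0,0],1],[-1,[0,0,0],1],[-1,[0,0,0],1],[-1,[0,0,0],1]]' >/dev/null
python3 -m inch '[[-1,[0,0,0],1],[-1,[0,0,0],1],[-1,[0,0,0],1],[-1,[0,0,0],0.49],[-1,[0,0,0],0],[-1,[0,0,0],0],[-1,[0,0,0],0],[-1,[0,0,0],0]]' >/dev/null
python3 rem.py .5279 .0596 .243 -94.5
python3 - <<'E'
from h import *
s=shot("scene","pics/scene5.png")
zoom(s,(290,165),(50,60),10,"pics/z5s.png",[(proj("scene",T((.5279,.0596,np.radians(-4.5)),[(.025,.017,.118),(.025,-.017,.118),(-.025,-.017,.118),(-.025,.017,.118),(.025,.017,.118)])),(0,0,255))])
E
```

```text
t 15.17 pos [0.5278 0.0596 0.3796] yaw -94.35 q6 88.0 F [ 0.5 -0.8  0.2] w 0.0854
units tool xyz [4.553e+00 4.000e-03 1.000e-03] turn units 0.029 tilt 0.0 -0.0
```

View pics/z5s.png

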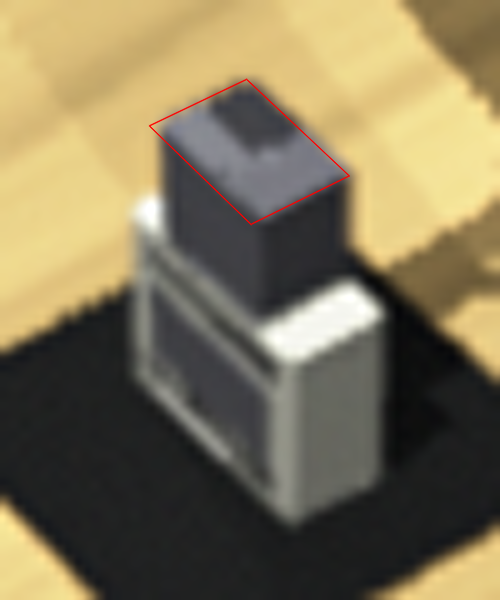

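The model overlay at the TCP-derived pose agrees with the image to about 1 mm. Descending to grip.

```bash
python3 -m inch '[[-1,[0.4,0,0],0.03],[-1,[0.8,0,0],0],[-1,[0.8,0,0],0],[-1,[0.8,0,0],0],[-1,[0.7,0,0],0],[-1,[0.5,0,0],0],[-1,[0.35,0,0],0],[-1,[0.2,0,0],0]]' 80|grep -v tool
python3 -m inch '[[0,[0,0,0],0],[0.3,[0,0,0],0],[0.6,[0,0,0],0],[0.8,[0,0,0],0],[1,[0,0,0],0],[1,[0,0,0],0],[1,[0,0,0],0],[1,[0,0,0],0]]' 80|grep -v tool
python3 -m inch '[[1,[0,0,0],0],[1,[0,0,0],0],[1,[0,0,0],0],[1,[-0.1,0,0],0],[1,[-0.2,0,0],0],[1,[-0.4,0,0],0],[1,[-0.6,0,0],0],[1,[-0.7,0,0],0]]' 80|grep -v tool
python3 -m inch '[[1,[-0.8,0,0],0],[1,[-0.8,0,0],0],[1,[-0.6,0,0],0],[1,[-0.3,0,0],0],[1,[-0.1,0,0],0],[1,[0,0,0],0],[1,[0,0,0],0],[1,[0,0,0],0]]' 80|grep -v tool
python3 rem.py .5575 -.178 .415 -94.5
python3 - <<'E'
from h import *
s=shot("scene","pics/scene6.png");zoom(s,(270,90),(90,110),6,"pics/z6s.png")
E
```

```text
time_s: 15.88
position: [0.5276, 0.0596, 0.2417]
ft_force: [-0.1, -0.9, 0.2]
grip_width: 0.0852
time_s: 16.55
position: [0.5279, 0.0598, 0.244]
ft_force: [0.3, 1.0, 6.5]
grip_width: 0.0333
time_s: 17.22
position: [0.5275, 0.0596, 0.303]
ft_force: [0.4, -0.1, -3.4]
grip_width: 0.0331
time_s: 17.88
position: [0.5277, 0.0596, 0.3797]
ft_force: [-1.0, -0.1, -3.4]
grip_width: 0.0329
t 17.88 pos [0.5277 0.0596 0.3797] yaw -94.61 q6 88.3 F [-1.  -0.1 -3.4] w 0.0329
units tool xyz [-1.182  1.622  7.814] turn units -0.021 tilt -0.0027 -0.0001
```

View pics/z6s.png

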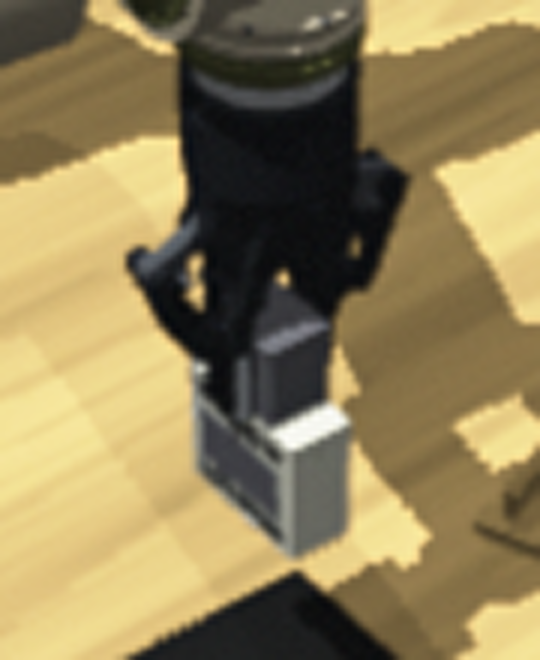

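The pack is held across its broad faces and upright. Carrying it above the free bay.

```bash
python3 -m inch '[[1,[-0.4,0.05,0.25],0],[1,[-0.4,0.1,0.5],0],[1,[-0.2,0.17,0.8],0],[1,[0,0.19,0.9],0],[1,[0,0.19,0.9],0],[1,[0,0.19,0.9],0],[1,[0,0.19,0.9],0],[1,[0,0.17,0.8],0]]' 80|grep -v tool
python3 -m inch '[[1,[0,0.15,0.7],0],[1,[0,0.13,0.6],0],[1,[0,0.08,0.4],0],[1,[0,0.04,0.16],0],[1,[0,0,0],0],[1,[0,0,0],0],[1,[0,0,0],0],[1,[0,0,0],0]]' 80|grep -v tool
python3 rem.py .5575 -.178 .405 -94.5
python3 - <<'E'
from h import *
s=shot("scene","pics/scene7.png");zoom(s,(175,140),(120,150),4,"pics/z7s.png")
t=shot("top","pics/top7.png");zoom(t,(350,160),(110,120),5,"pics/z7t.png")
E
```

```text
time_s: 18.6
position: [0.5509, -0.123, 0.4101]
ft_force: [-0.2, 0.6, -3.8]
grip_width: 0.0335
time_s: 19.27
position: [0.5583, -0.1769, 0.4112]
ft_force: [0.8, 0.1, -3.6]
grip_width: 0.033
t 19.27 pos [ 0.5583 -0.1769  0.4112] yaw -94.54 q6 65.4 F [ 0.8  0.1 -3.6] w 0.0330
units tool xyz [ 0.205 -0.024  0.039] turn units -0.007 tilt 0.0 -0.0002
```

View pics/z7s.png

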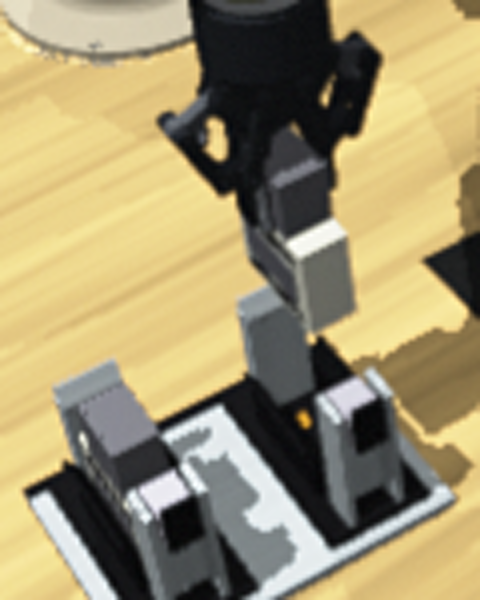

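View pics/z7t.png

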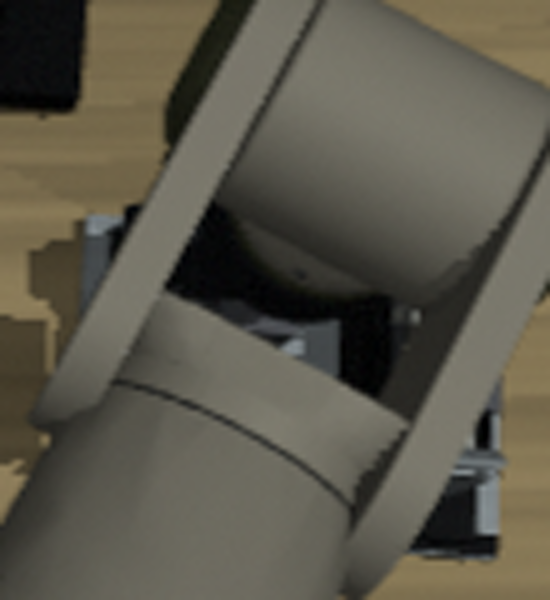

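```bash
cat > ov.py <<'E'
from h import *
def rect(q,lx,ly,z,c=(0,0)):
    return T(q,[(c[0]+a*lx/2,c[1]+b*ly/2,z) for a,b in((1,1),(1,-1),(-1,-1),(-1,1),(1,1))])
def pack(q,z0):
    L=[rect(q,.08,.034,z0),rect(q,.08,.034,z0+.07),rect(q,.05,.034,z0+.07),rect(q,.05,.034,z0+.115)]
    L+=[T(q,[(.04,b*.017,z0),(.04,b*.017,z0+.07)]) for b in(1,-1)]
    return L
E
python3 - <<'E'
from ov import *
im=cv2.imread("pics/scene7.png")
R=(0,0,255);G=(0,255,0)
q=(.5583,-.1769,np.radians(-4.5))
zoom(im,(230,160),(45,70),10,"pics/z8a.png",[(proj("scene",l),R) for l in pack(q,.170)])
qb=(.5575,-.178,np.radians(-4.5)); qf=T(qb,[(0,-.13,0)])[0]; qf=(qf[0],qf[1],qb[2])
L=[(proj("scene",rect(qf,.05,.034,.135)),R)]
for qq in(qb,qf):
    L+=[(proj("scene",T(qq,[(-.0425,-.021,.13),(-.0425,.021,.13)])),G),(proj("scene",T(qq,[(-.0425,0,.12),(-.0425,0,.135)])),G)]
    L+=[(proj("scene",T(qq,[(.0425,-.02,.128),(.0425,.02,.128)])),G),(proj("scene",T(qq,[(.0425,0,.12),(.0425,0,.13)])),G)]
zoom(im,(180,200),(100,90),8,"pics/z8b.png",L)
E
```

```text
(no output)
```

View pics/z8a.png

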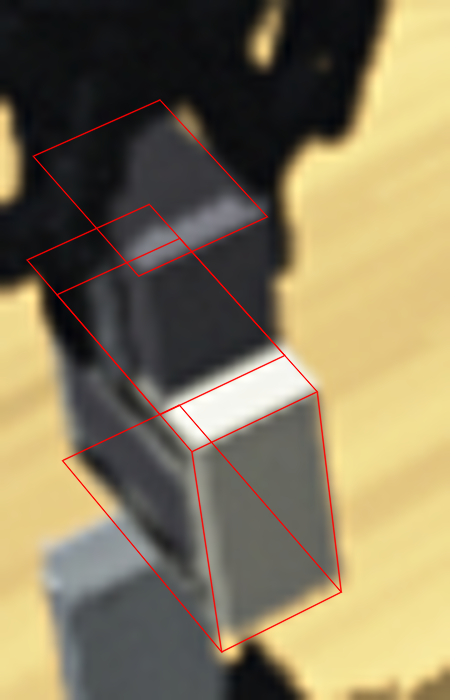

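View pics/z8b.png

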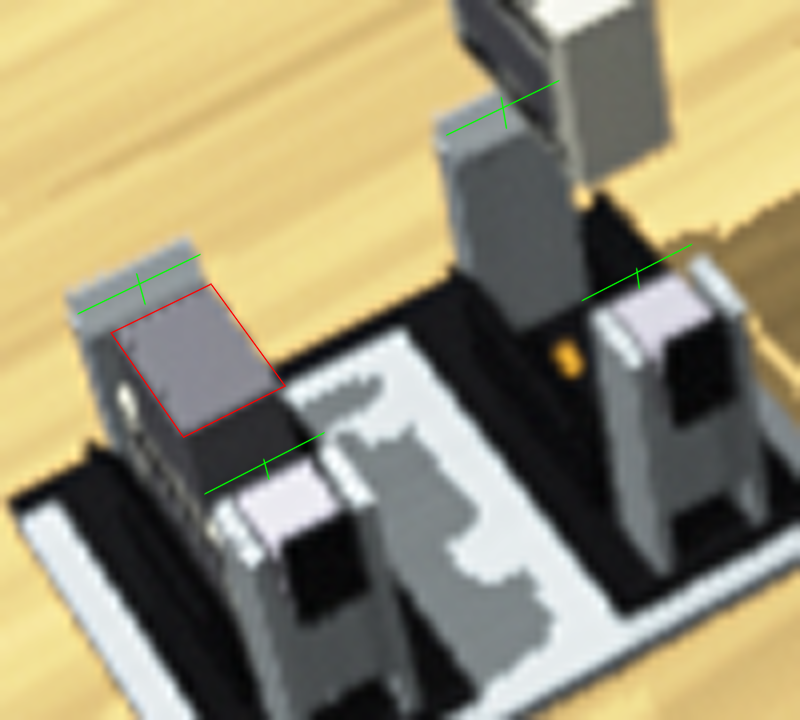

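The held pack's model matches the scene image to about 0.5 px. The full bay's neck and the catch nose confirm the free bay at about (0.5577, -0.1777). The post tops look chamfered. Lowering in stages with force checks.

```bash
python3 -m inch '[[1,[0.1,-0.02,0.027],0],[1,[0.2,0,0],0],[1,[0.3,0,0],0],[1,[0.25,0,0],0],[1,[0.15,0,0],0],[1,[0.1,0,0],0],[1,[0,0,0],0],[1,[0,0,0],0]]' 80|grep -v tool
python3 rem.py .5577 -.1777 .36 -94.5
python3 -m inch '[[1,[0.1,0,0],0],[1,[0.1,0,0],0],[1,[0.1,0,0],0],[1,[0.1,0,0],0],[1,[0.1,0,0],0],[1,[0.05,0,0],0],[1,[0,0,0],0],[1,[0,0,0],0]]' 80|grep -v tool
python3 rem.py .5577 -.1777 .36 -94.5
python3 - <<'E'
from ov import *
o=env.observe(); p=o["position"]
s=shot("scene","pics/scene9.png")
zoom(s,(220,180),(70,90),8,"pics/z9s.png")
E
```

```text
time_s: 20.03
position: [0.5577, -0.1787, 0.378]
ft_force: [0.6, 0.1, -2.6]
grip_width: 0.0333
t 20.03 pos [ 0.5577 -0.1787  0.378 ] yaw -94.61 q6 65.3 F [ 0.6  0.1 -2.6] w 0.0333
units tool xyz [ 0.601 -0.003 -0.033] turn units -0.021 tilt 0.0001 0.0
time_s: 20.7
position: [0.5577, -0.1787, 0.3615]
ft_force: [-0.3, -0.7, -3.9]
grip_width: 0.0331
t 20.70 pos [ 0.5577 -0.1787  0.3615] yaw -94.60 q6 65.3 F [-0.3 -0.7 -3.9] w 0.0331
units tool xyz [ 0.051 -0.002 -0.032] turn units -0.021 tilt -0.0 -0.0
```

View pics/z9s.png

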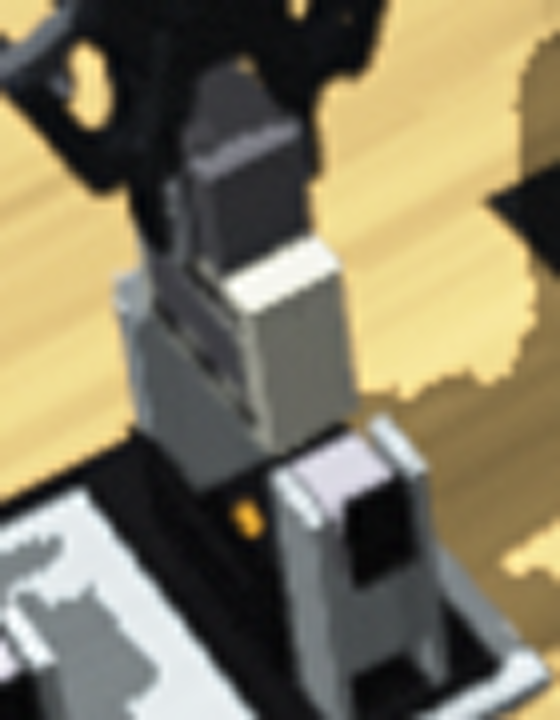

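```bash
python3 -m inch '[[1,[0.1,0,-0.03],-0.02],[1,[0.1,0,0],0],[1,[0.1,0,0],0],[1,[0.1,0,0],0],[1,[0.1,0,0],0],[1,[0.1,0,0],0],[1,[0,0,0],0],[1,[0,0,0],0]]' 80|grep -v tool
python3 -m inch '[[1,[0.1,0,0],0],[1,[0.1,0,0],0],[1,[0.1,0,0],0],[1,[0.1,0,0],0],[1,[0.1,0,0],0],[1,[0,0,0],0],[1,[0,0,0],0],[1,[0,0,0],0]]' 80|grep -v tool
python3 rem.py .5577 -.1777 .26 -94.5
```

```text
time_s: 21.42
position: [0.5576, -0.1778, 0.3431]
ft_force: [-2.1, 0.3, -2.9]
grip_width: 0.0334
time_s: 22.08
position: [0.5577, -0.1777, 0.3281]
ft_force: [-2.1, 0.2, -4.9]
grip_width: 0.0331
t 22.08 pos [ 0.5577 -0.1777  0.3281] yaw -94.50 q6 65.2 F [-2.1  0.2 -4.9] w 0.0331
units tool xyz [2.269e+00 4.000e-03 1.000e-03] turn units -0.001 tilt -0.0012 -0.0006
```

The catch is being pushed back, with about -2 N in x. Continuing down past the side walls.

```bash
python3 -m inch '[[1,[0.1,0,0],0],[1,[0.1,0,0],0],[1,[0.1,0,0],0],[1,[0.1,0,0],0],[1,[0.1,0,0],0],[1,[0.1,0,0],0],[1,[0,0,0],0],[1,[0,0,0],0]]' 80|grep -v tool
python3 -m inch '[[1,[0.1,0,0],0],[1,[0.1,0,0],0],[1,[0.1,0,0],0],[1,[0.1,0,0],0],[1,[0.1,0,0],0],[1,[0.1,0,0],0],[1,[0,0,0],0],[1,[0,0,0],0]]' 80|grep -v tool
python3 rem.py .5577 -.1777 .261 -94.5
```

```text
time_s: 22.75
position: [0.5576, -0.1778, 0.31]
ft_force: [-3.1, -1.8, -5.3]
grip_width: 0.033
time_s: 23.42
position: [0.5576, -0.1778, 0.292]
ft_force: [-3.2, 0.9, -5.2]
grip_width: 0.0334
t 23.42 pos [ 0.5576 -0.1778  0.292 ] yaw -94.51 q6 65.2 F [-3.2  0.9 -5.2] w 0.0334
units tool xyz [ 1.033  0.004 -0.002] turn units -0.001 tilt -0.0012 -0.0004
```

```bash
python3 -m inch '[[1,[0.15,0,0],0],[1,[0.15,0,0],0],[1,[0.15,0,0],0],[1,[0.15,0,0],0],[1,[0.15,0,0],0],[1,[0.1,0,0],0],[1,[0,0,0],0],[1,[0,0,0],0]]' 80|grep -v tool
python3 -m inch '[[1,[0.05,0,0],0],[1,[0.05,0,0],0],[1,[0.03,0,0],0],[1,[0,0,0],0],[1,[0,0,0],0],[1,[0,0,0],0],[1,[0,0,0],0],[1,[0,0,0],0]]' 80|grep -v tool
python3 - <<'E'
from h import *
s=shot("scene","pics/scene10.png")
zoom(s,(220,190),(70,90),8,"pics/z10s.png")
E
```

```text
time_s: 24.08
position: [0.5576, -0.1778, 0.266]
ft_force: [-1.4, -1.2, -12.1]
grip_width: 0.0331
time_s: 24.75
position: [0.5578, -0.1778, 0.2633]
ft_force: [1.2, 0.6, -3.7]
grip_width: 0.033
```

View pics/z10s.png

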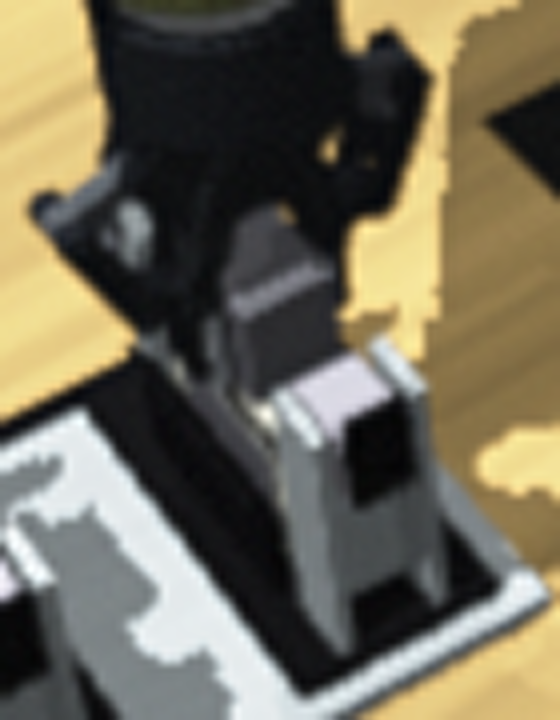

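The sideways spring force is gone, so the catch has snapped over the shoulder. The weight is still carried, so a few mm remain to the floor.

```bash
python3 -m inch '[[1,[0.04,0,0],0],[1,[0,0,0],0],[1,[0.02,0,0],0],[1,[0,0,0],0],[1,[0.02,0,0],0],[1,[0,0,0],0],[1,[0,0,0],0],[1,[0,0,0],0]]' 80|grep -v tool
python3 -m inch '[[1,[0.02,0,0],0],[1,[0,0,0],0],[1,[0.01,0,0],0],[1,[0,0,0],0],[1,[0,0,0],0],[1,[0,0,0],0],[1,[0,0,0],0],[1,[0,0,0],0]]' 80|grep -v tool
```

```text
time_s: 25.47
position: [0.5577, -0.1777, 0.261]
ft_force: [-0.6, 1.9, 1.5]
grip_width: 0.0333
time_s: 26.13
position: [0.5576, -0.1776, 0.261]
ft_force: [-4.3, 2.5, 9.7]
grip_width: 0.0332
```

Seated on the floor at the predicted height (TCP z = 0.261, contact force rising). Easing off, releasing and retreating straight up.

```bash
python3 -m inch '[[1,[-0.02,0,0],0],[1,[0,0,0],0],[1,[0,0,0],0],[0.5,[0,0,0],0],[0,[0,0,0],0],[-0.5,[0,0,0],0],[-1,[0,0,0],0],[-1,[0,0,0],0]]' |grep -v tool
python3 -m inch '[[-1,[0,0,0],0],[-1,[0,0,0],0],[-1,[0,0,0],0],[-1,[-0.2,0,0],0],[-1,[-0.4,0,0],0],[-1,[-0.7,0,0],0],[-1,[-0.8,0,0],0],[-1,[-0.8,0,0],0]]' |grep -v tool
python3 -m inch '[[-1,[-0.8,0,0],0],[-1,[-0.8,0,0],0],[-1,[-0.8,0,0],0],[-1,[0,0,-0.5],0],[-1,[0,0,-0.9],0],[-1,[0,0,-0.9],0],[-1,[0,0,-0.9],0],[-1,[0,0,-0.9],0]]' |grep -v tool
python3 -m inch '[[-1,[0,0,-0.9],0],[-1,[0,0,-0.9],0],[-1,[0,0,-0.9],0],[-1,[0,0,-0.9],0],[-1,[0,0,-0.6],0],[-1,[0,0,-0.3],0],[-1,[0,0,0],0],[-1,[0,0,0],0]]' |grep -v tool
python3 - <<'E'
from ov import *
R=(0,0,255)
s=shot("scene","pics/scene11.png"); t=shot("top","pics/top11.png")
zoom(s,(175,200),(120,110),6,"pics/z11s.png")
zoom(t,(355,185),(105,95),7,"pics/z11t.png")
E
```

```text
time_s: 26.8
position: [0.5578, -0.1779, 0.2603]
ft_force: [-0.2, -0.3, 0.2]
grip_width: 0.0766
time_s: 27.47
position: [0.5576, -0.1777, 0.3488]
ft_force: [-0.1, -1.6, 0.5]
grip_width: 0.0853
time_s: 28.13
position: [0.5671, -0.0536, 0.4194]
ft_force: [-0.3, -0.2, -0.2]
grip_width: 0.0857
time_s: 28.8
position: [0.5779, 0.0793, 0.4193]
ft_force: [-1.2, -0.4, 0.6]
grip_width: 0.0855
```

View pics/z11s.png

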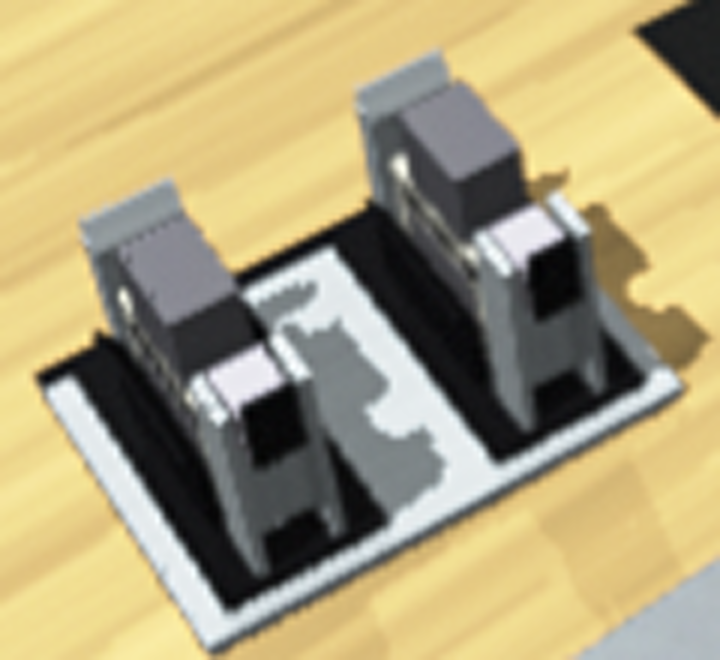

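View pics/z11t.png

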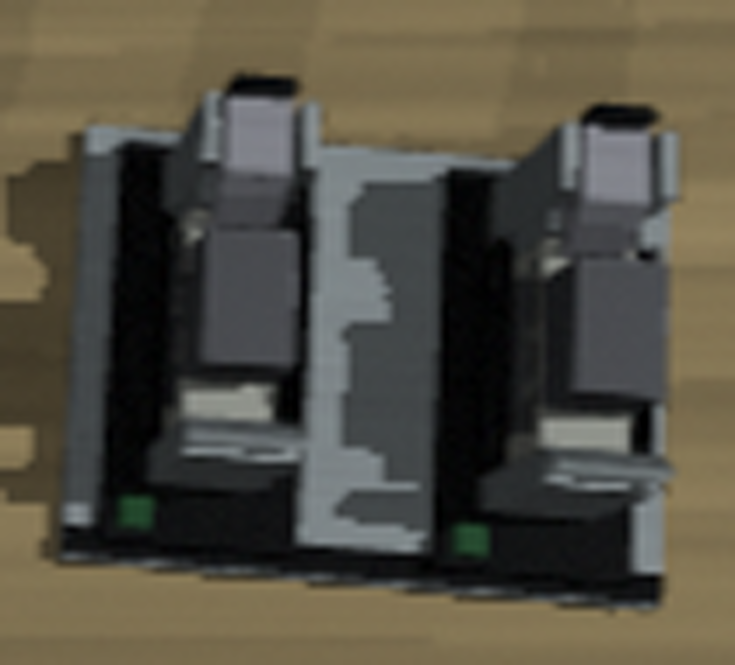

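View pics/scene11.png

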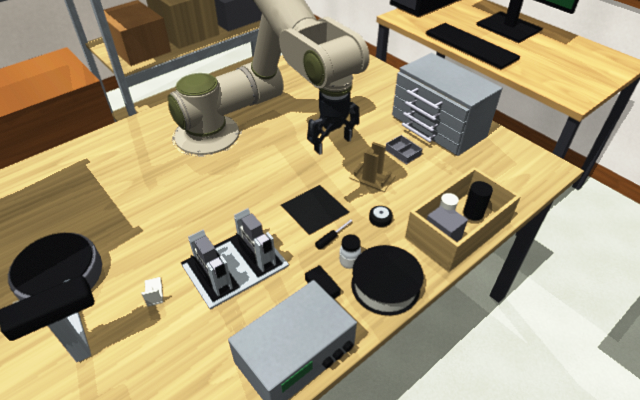

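The bay now looks the same as the full one. The pack is upright. The catch tab in the top view is back at its starting pixel: (392.5,197.2) before, (392.6,197.1) now. Bystanders are where they were. Handing in.

```bash
python3 -c "
from rig import env
print(env.close_job()); o=env.observe(); print(o['time_s'],o['position'])"
```

```text
the job is handed in; nothing more can be done
None
the job is handed in; nothing more can be done
```

The battery pack is in the free charging bay, fully home and upright, with the catch closed over its shoulder. I handed the job in at about 29 s, well inside the 72 s limit.

- **Sequence:** I took the pack from the stand by the ends of its neck and set it upright on the rubber mat, then let go. I gripped it again across its broad faces and lowered it straight into the free bay. I pressed it to the floor, released it and backed away.
- **Seating:** The pack met the floor at the expected height (TCP z 0.261 m). The catch's sideways push of about 3 N dropped away a few millimetres before the floor, which is the catch snapping over.
- **Forces:** The highest force I read was about 17 N upward, while setting the pack on the mat. I only read the force at the end of each call.
- **Last pictures:** The pack looks the same as its neighbour in the full bay. The catch tab is back at its starting pixel in the top view, and the other things look unmoved in the scene view. The gripper is clear of everything.
- **Disagreements:** The two cameras differed by 3–6 mm in x on the bay, and the post-top edges did not match the model. I took the edges to be chamfered and settled the bay position using the full bay's pack, the catch nose and the held pack at its known position. Nothing resisted the insertion. No check failed.

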